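# Plug the test adapter into the board and lock it

### The arm

A 6-joint arm with a two-finger parallel gripper is mounted at the origin on the work surface. World frame = base frame: x ahead of the robot, y to its left, z up, the work surface at z = 0. Lengths are in m, angles in degrees, forces in N, time in s.
With the tool pointing down it reaches from about 0.3 to 0.75 m from the base axis. Payload 8.5 kg.
Tool frame: the origin (TCP) lies on the centre line of the jaws, within the pads' length; the fingertips stand 11 mm ahead of it and the grasp point (between the pads) lies 8 mm behind it; z points along the fingers, y is the line along which they close (so a half turn about z gives the same grasp; the last joint's range is limited). The gripper opens to 85 mm and grips with 20 to 120 N. Pads are 22 mm wide; open, the fingers measure 114 mm over their backs; the gripper's body (76 mm by 85 mm) begins 54 mm behind the grasp point. The pads swing forward as they close: fully open they stand 13 mm farther back than shut.
Start: joints at [-85.732, 21.807, 74.336, -0, 83.858, -12.336], TCP at [0.157, -0.527, 0.242] pointing down, gripper open.
Joint ranges: [-178.18, 178.18], [-50.72, 133.34], [12.68, 142.11], [-81.47, 261.47], [9.98, 163.14], [-165.26, 165.26]. Speed limits (degrees/s): [136.94, 136.94, 180, 180, 180, 180].

### API

Orientations are given as a 3x3 rotation matrix whose columns are the frame's x, y, z axes.
In Python, from rig import env gives the robot as it stands.
- The arm moves only by the shell command python3 nudge.py 'ROWS' [FORCE]. ROWS is a JSON list of rows, 1 to 10 of them, each of 5 numbers: dx, dy, dz in m, then a turn about the tool's z in degrees, then the finger opening in m; each row shifts and turns the commanded pose from where the row before left it, along the tool's axes as they then stand; what a row does not reach is not made up. A row lasts 1/10 s, in which the tool goes at most 0.05 m and 8.59 degrees, less where a joint would pass 70% of its speed; a pose out of reach is approached as far as the arm can. The fingers move at their own pace and stop on an object; FORCE is the grip in N (left out, the last holds). Time passes only in rows, so rows that do not move let the fingers close. It prints the time, the measured TCP pose, the force, the opening and the grip force at its end.
- env.observe(): the state, without advancing time (a new reading comes with each control period).
- env.get_image(name): name is "scene" or "top" or "wrist"; returns a dict with "pixels" (420x560x3 uint8, red, green, blue), "K" (3x3 intrinsics, pixels), "extrinsics" (4x4, takes a point from world to camera coordinates). Camera axes: x right, y down, z forward; pixel columns grow to the right and rows downward; lengths in m; the calibration is good to about 2 mm. The wrist camera is an equidistant fisheye: a pixel r from the principal point sees the ray r / f radians off the axis. A picture is of the moment at which its call begins. There is no depth.
- env.close_job(): hands the job in; it is judged then, once.
The state is a dict: "time_s": time; "q": joint angles; "qvel": joint speeds; "joint_efforts": joint torques, N m; "position": TCP position; "tool_rot": TCP orientation; "ft_force": force on the tool from outside, world axes, zero at the start; "wrist_torque": the same for the moment, N m; "grip_width": finger opening in m; "gripper_force": force on a finger pad.
Only numpy, scipy, OpenCV 4.12 (cv2) and the standard library are available. Lean on these libraries where they do the work, as an engineer would, in place of code of your own. Each camera call takes 0.05 s, during which the arm holds its last target. There are 200 camera calls.

### The job

Slide the red latch on the board holder fully back, draw the blue pin adapter out of its sloping stand and plug it into the white socket on the board so that all six pins go in and it sits fully home. Then slide the latch fully forward again over the adapter's end to lock it, and finally press the green test button all the way down and let it go. Leave the screwdriver, the brush, the spool and the green cup where they are.

Things in the scene. Friction and masses are not known exactly. Their poses are not given: they have to be found in the camera images.
- holder: Fixed, level circuit-board holder: black base 30 mm high from x = -85 to +165, y = -90 to +90 mm; 46 mm high aluminium rails along both long sides (inner faces 144 mm apart); green board between, top at 34 mm, with low components up to 7 mm high. Origin on the table below the white socket's centre; x along the socket's row of holes towards the red latch, z up.
- socket (a point): Centre of the top face of the white socket block (130 mm along x, 34 mm along y), 60 mm above the table, axes as the holder's. In its top six square holes of 11 mm, 24 mm deep, in one row at x = -48, -32, -16, 0, +16 and +48 mm (none at +32: the key gap, at the latch's end).
- adapter: Blue comb-like plug-in adapter, 0.11 to 0.22 kg. Origin level with the pin tips, under the middle; x along the bar, z from tips to fin. Six round brass pins (8 mm diameter, 22 mm long, last 5 mm tapered to 4.4 mm) at x = -48, -32, -16, 0, +16, +48 mm; yellow mark at the +x end. Fits one way only: its x along holder x. Fully home, the bar rests on the socket: origin 38 mm above the table.
- adapter_fin (a point): Top centre of the adapter's grip fin, at adapter z = 75 mm, axes as the adapter's. Fin: 50 mm (x) x 16 mm (y), from z = 38 to 75 mm, on a blue bar 114 mm (x) x 22 mm (y), from z = 22 to 38 mm. At the start the adapter stands in the stand with its x axis falling 32 degrees along the ramp and its z axis leaning 32 degrees from vertical, towards the stand's +x.
- stand: Fixed grey stand; origin at the centre of its foot's underside (150 x 90 mm), z up. A ramp 150 x 60 mm falls towards the stand's +x at 32 degrees, its high end on the robot's side. A channel 11 mm wide, 18 mm deep, 108 mm long with closed ends runs down the ramp and holds the pins with 1.5 mm play sideways, 2 mm at the ends; bar and fin stand clear above. The adapter comes out square to the ramp.
- pocket (a point): Middle of the floor of the stand's channel, 55 mm above the table; the adapter's origin starts within about 2 mm of it. Axes as the stand's (upright, not sloping).
- latch (a joint): Red sliding latch on the holder, m: 0 = fully forward (locked, at its stop), 0.040 = fully back. Slides along holder +x to open, stays where left (2 N friction), starts at 0 to 0.008. Its lip, 22 mm wide, reaches to holder x = 47 mm + joint value, 79 to 87 mm above the table: forward it blocks the socket's end, and passes over the bar of a fully home adapter with 3 mm to spare.
- latch_knob (a point): Top centre of the latch's red grip, 123 mm above the table: a block 30 mm long (holder x), 16 mm wide (holder y), standing 36 mm above the latch body (top at 87 mm). Moves with the latch; at joint 0 it is at holder x = 98 mm.
- test_button (a joint): Travel of the round green test button, m: 0 = up, 0.006 = fully down; springs back. Fully down takes about 5 N.
- test_button_top (a point): Centre of the top of the green button (26 mm diameter) on the holder, 64 mm above the table, at holder x = -52, y = +46 mm; black housing 42 mm across. Pushed straight down.
- screwdriver: Bystander: orange-handled screwdriver lying flat, 180 mm long; origin at the middle of its underside
- spool: Bystander: steel-coloured spool standing on end, 66 mm diameter, 50 mm tall; origin at the centre of its underside
- brush: Bystander: flat brush with blue handle lying flat, 170 mm long; origin at the middle of its underside
- pot: Bystander: empty green plastic cup, 72 mm across, 85 mm tall; origin at the centre of its underside

How it is judged (in metres and radians):
On the way, in this order (a step that is already met when the one before it is completed fails the run):
1. the latch is slid back (at least 25 of its 40 mm) with the adapter not yet in the socket (value of joint latch above 0.025 m and distance between adapter and socket above 0.1 m), for 0.1 s.
2. the adapter is fully home in the socket: bar within 3 mm of the socket's top, centred within 4 mm, upright and in line within 0.06 rad, the latch still back (z of adapter in the frame of holder between 0.034 and 0.041 m and horizontal distance between adapter and socket below 0.004 m and angle between adapter's own z axis and vertical below 0.06 rad and angle between the x axis of adapter and the x axis of holder, either way round below 0.06 rad and value of joint latch above 0.02 m), for 0.2 s.
3. the latch is slid forward over the adapter's end (within 5 mm of its stop), the adapter still home (z of adapter in the frame of holder between 0.034 and 0.041 m and horizontal distance between adapter and socket below 0.004 m and angle between adapter's own z axis and vertical below 0.06 rad and angle between the x axis of adapter and the x axis of holder, either way round below 0.06 rad and value of joint latch below 0.005 m), for 0.2 s.
4. the test button is pressed down (at least 4.5 of its 6 mm) (value of joint test_button above 0.0045 m), for 0.05 s.
At the end, for the whole second after the job is handed in: The adapter sits fully home in the socket, at rest (bar within 3 mm of the socket's top face, centred within 4 mm, upright and in line with the row of holes within 0.06 rad), the latch is forward over its end (within 5 mm of its stop), and the button has come back up (within 1.5 mm) (all of step 3 and value of joint test_button below 0.0015 m and linear speed of adapter below 0.02 m/s); the robot touches nothing.
It fails at once if a bystander (screwdriver, spool, brush or cup) is moved more than 30 mm, or the spool or cup is tipped by more than 0.5 rad (distance of any of screwdriver, spool, brush, pot from where it was at the start of the episode above 0.03 m or angle between any of spool, pot's own z axis and vertical above 0.5 rad).
It also fails if it takes over 72 s, if anything falls off the work surface, if the arm or the gripper's body presses on something with over 40 N, if the wrist force passes 120 N, or if a joint passes its speed limit or range.

## Working session

There is one attempt and no reset: what is moved stays moved. The work goes in short steps, Python scripts to look and compute and a shell command to move; the robot and the scene stay as the last step left them, time stands still between calls to the robot, and variables do not carry over. Pictures are saved under pics/ and viewed, at most 10 in all, crops included, and the job is handed in when it is done.

```bash
ls; mkdir -p pics; python3 - <<'E'
from rig import env
import cv2,numpy as np
for n in("top","scene"):
    im=env.get_image(n); cv2.imwrite(f"pics/{n}0.png",cv2.resize(im["pixels"][:,:,::-1],(800,600),interpolation=cv2.INTER_CUBIC))
    print(n,im["K"].round(1).tolist(),im["extrinsics"].round(4).tolist())
E
```

```text
(no output)
```

View pics/top0.png

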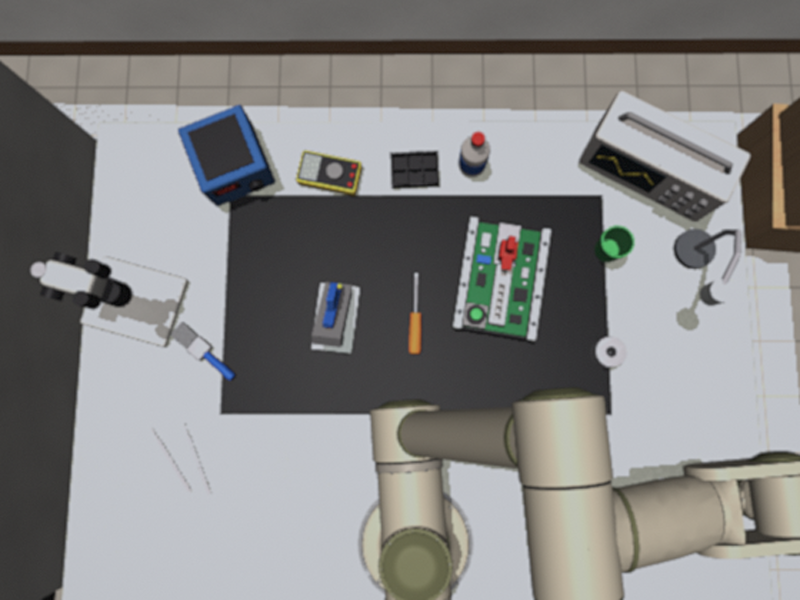

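View pics/scene0.png

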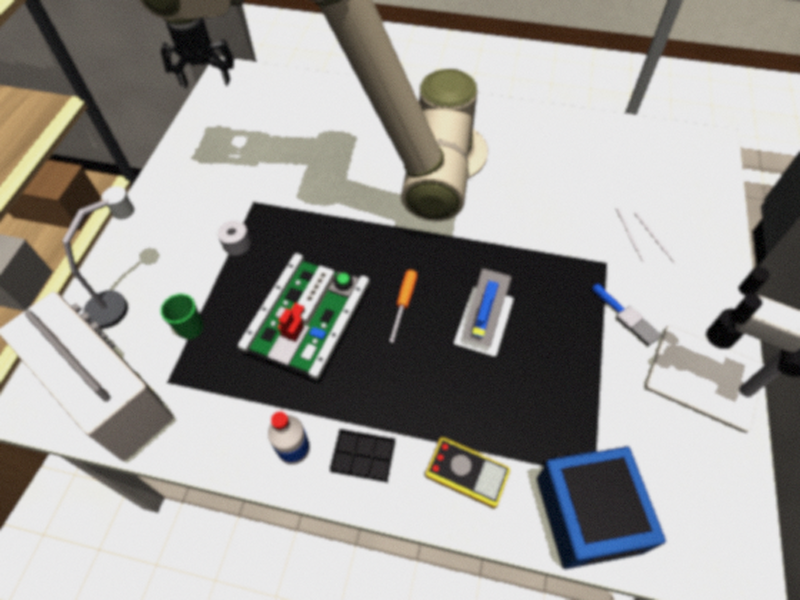

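The top view shows the holder around (505,278), with the button at (476,314) and the knob near (510,243). The stand is at (335,318), with the yellow mark away from the robot. The scene view shows the same layout.

```bash
cat > h.py <<'E'
import numpy as np,cv2
from rig import env
def ray(im,u,v,fish=False):
    K=np.array(im["K"]);E=np.array(im["extrinsics"])
    x=(u-K[0,2])/K[0,0];y=(v-K[1,2])/K[1,1]
    if fish:
        r=np.hypot(x,y)+1e-12; d=np.array([x/r*np.sin(r),y/r*np.sin(r),np.cos(r)])
    else: d=np.array([x,y,1.])
    R=E[:3,:3];return -R.T@E[:3,3],R.T@d
def onplane(im,u,v,z,fish=False):
    c,d=ray(im,u,v,fish);return (c+d*(z-c[2])/d[2])[:3]
def st():
    o=env.observe();R=np.array(o["tool_rot"]);return o,np.array(o["position"]),R
def to_tool(p):
    o,P,R=st();return R.T@(np.array(p)-P)
E
python3 - <<'E'
from h import *
im=env.get_image("top")
for n,u,v,z in [("button",476.5,314,.064),("knob",511,243,.123),("railL_near",458,327,.046),("railL_far",474,219,.046),("railR_near",533,337,.046),("railR_far",547,230,.046),("finA",331,325,.12),("mark",338,287,.09),("footnl",313,351,0),("footnr",351,352,0),("footfr",359,288,0),("pot",616,243,.085),("spool",610,352,.05)]:
    print(n,onplane(im,(u+.5)*.7-.5,(v+.5)*.7-.5,z).round(4))
o,P,R=st();print(R.round(3),o["grip_width"])
w=env.get_image("wrist");print(np.array(w["K"]).round(1).tolist(),np.array(w["extrinsics"]).round(3).tolist())
E
```

```text
button [ 0.4836 -0.1313  0.064 ]
knob [ 0.6254 -0.1999  0.123 ]
railL_near [ 0.4575 -0.0925  0.046 ]
railL_far [ 0.6988 -0.1305  0.046 ]
railR_near [ 0.4358 -0.2542  0.046 ]
railR_far [ 0.6735 -0.2917  0.046 ]
finA [0.4533 0.1738 0.12  ]
mark [0.538  0.1642 0.09  ]
footnl [0.4087 0.2282 0.    ]
footnr [0.4066 0.1433 0.    ]
footfr [0.5512 0.1273 0.    ]
pot [ 0.6344 -0.4305  0.085 ]
spool [ 0.4032 -0.4175  0.05  ]
[[ 0.958  0.286 -0.   ]
 [ 0.286 -0.958  0.001]
 [ 0.    -0.001 -1.   ]] 0.08530064929412194
[[325.2, 0.0, 280.3], [0.0, 325.2, 206.9], [0.0, 0.0, 1.0]] [[0.286, -0.958, 0.0, -0.55], [-0.907, -0.271, 0.321, -0.042], [-0.308, -0.092, -0.947, 0.38], [0.0, 0.0, 0.0, 1.0]]
```

```bash
python3 nudge.py '[[0.045,-0.022,0,0,0.085],[0.045,-0.022,0,0,0.085],[0.045,-0.022,0,0,0.085],[0.045,-0.022,0,0,0.085],[0.045,-0.022,0,0,0.085],[0.045,-0.022,0,0,0.085],[0.045,-0.022,0,0,0.085],[0.045,-0.022,0,0,0.085],[0.045,-0.022,0,0,0.085],[0.045,-0.022,0,0,0.085]]'
python3 nudge.py '[[0,0,0,8.55,0.085],[0,0,0,8.55,0.085],[0,0,0,8.55,0.085],[0,0,0,0,0.085],[0,0,0,0,0.085]]'
python3 - <<'E'
from h import *
im=env.get_image("wrist"); cv2.imwrite("pics/w1.png",cv2.resize(im["pixels"][:,:,::-1],(800,600),interpolation=cv2.INTER_CUBIC))
o,P,R=st();print(P,R.round(4),np.round(o["q"],1))
E
```

```text
time_s: 1.2
position: [0.5261, -0.1865, 0.2423]
tool_rot: [[0.958, 0.286, -0.0], [0.286, -0.958, -0.0], [-0.0, 0.0, -1.0]]
ft_force: [0.5, -0.8, 0.7]
grip_width: 0.085
gripper_force: 0.0
time_s: 1.7
position: [0.5248, -0.1882, 0.2422]
tool_rot: [[0.988, -0.153, -0.0], [-0.153, -0.988, 0.0], [-0.0, -0.0, -1.0]]
ft_force: [0.5, -0.5, 0.2]
grip_width: 0.0852
gripper_force: 0.0
[ 0.52479686 -0.18830476  0.24227077] [[ 9.881e-01 -1.538e-01 -1.000e-04]
 [-1.538e-01 -9.881e-01  1.000e-04]
 [-1.000e-04 -1.000e-04 -1.000e+00]] [-31.9  22.6  73.1   0.   84.3  66.9]
```

View pics/w1.png

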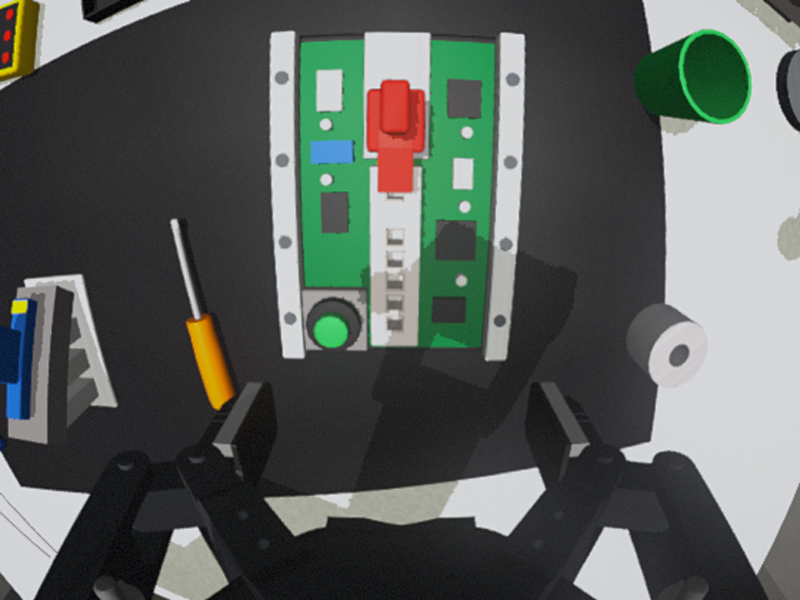

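The wrist view shows the socket's holes in a column at x≈395 (y 195–320). The button is at (331,330), the knob top at (396,95), and the latch lip ends at y≈191. I'll enlarge this.

```bash
python3 - <<'E'
import cv2
a=cv2.imread("pics/w1.png");a=cv2.resize(a,(560,420),interpolation=cv2.INTER_AREA)
from h import *
im=env.get_image("wrist")
c=im["pixels"][50:250,200:370,::-1];cv2.imwrite("pics/w1c.png",cv2.resize(c,None,fx=3,fy=3,interpolation=cv2.INTER_CUBIC))
E
```

```text
(no output)
```

View pics/w1c.png

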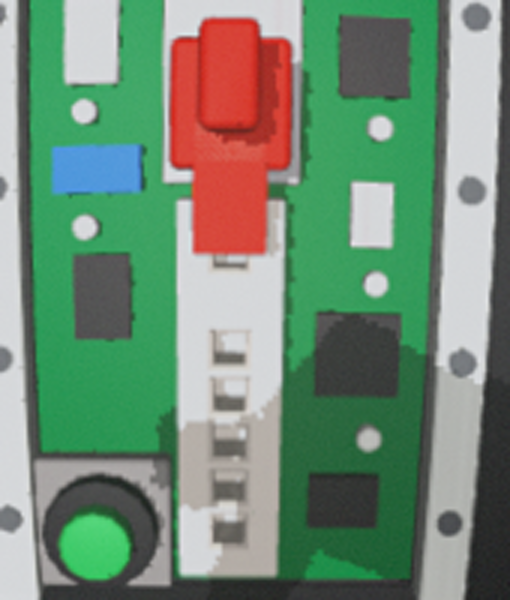

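```bash
cat >> h.py <<'E'
def crop(u,v,x0,y0,s): return x0+(u+.5)/s-.5, y0+(v+.5)/s-.5
E
python3 - <<'E'
from h import *
im=env.get_image("wrist")
f=lambda u,v,z:onplane(im,*crop(u,v,200,50,3),z,True)
H=np.array([f(230,348,.06),f(230.5,395,.06),f(230,441,.06),f(229.5,486,.06),f(229.5,530,.06)]);X=np.array([16,0,-16,-32,-48])/1000
A=np.c_[X,np.ones(5)];c,_,_,_=np.linalg.lstsq(A,H[:,:2],rcond=None);print(H.round(4),c,np.degrees(np.arctan2(c[0,1],c[0,0])),np.linalg.norm(c[0]))
for n,u,v,z in [("b",95.5,545.5,.064),("lipL",194,252,.087),("lipR",267,254,.087),("nl",179,574,.06),("nr",276,577,.06),("fl",178,201,.06),("fr",284,203,.06),("knobT",229,19,.123),("holeL1",477,17,.046),("holeL2",449,522,.046)]:print(n,f(u,v,z).round(4))
E
```

```text
[[ 0.5436 -0.1881  0.06  ]
 [ 0.5278 -0.1857  0.06  ]
 [ 0.5121 -0.183   0.06  ]
 [ 0.4963 -0.1803  0.06  ]
 [ 0.4803 -0.1777  0.06  ]] [[ 0.98864163 -0.16257436]
 [ 0.52782959 -0.18557169]] -9.338267069472357 1.0019195004764145
b [ 0.4832 -0.1311  0.064 ]
lipL [ 0.5792 -0.1833  0.087 ]
lipR [ 0.5752 -0.2044  0.087 ]
nl [ 0.4664 -0.1574  0.06  ]
nr [ 0.4599 -0.1911  0.06  ]
fl [ 0.5938 -0.1793  0.06  ]
fr [ 0.5879 -0.2125  0.06  ]
knobT [ 0.6406 -0.2038  0.123 ]
holeL1 [ 0.6421 -0.2868  0.046 ]
holeL2 [ 0.465  -0.2567  0.046 ]
```

```bash
python3 nudge.py '[[0.0345,-0.0007,0,0.6,0.06],[0.0345,-0.0007,0,0,0.06],[0.0345,-0.0007,0,0,0.06],[0,0,0.045,0,0.06],[0,0,0.045,0,0.06],[0,0,0.045,0,0.06],[0,0,0,0,0.06]]'
python3 nudge.py '[[0,0,0,0,0],[0,0,0,0,0],[0,0,0,0,0],[0,0,0,0,0],[0,0,0,0,0]]' 40
```

```text
time_s: 2.55
position: [0.6247, -0.2019, 0.1012]
tool_rot: [[0.986, -0.166, -0.011], [-0.166, -0.986, 0.006], [-0.011, -0.004, -1.0]]
ft_force: [-0.6, -0.3, -0.4]
grip_width: 0.0604
gripper_force: 0.0
time_s: 3.05
position: [0.6288, -0.2013, 0.1105]
tool_rot: [[0.986, -0.166, 0.005], [-0.166, -0.986, 0.001], [0.005, -0.002, -1.0]]
ft_force: [1.1, 10.6, 6.1]
grip_width: 0.0152
gripper_force: 43.0
```

```bash
python3 nudge.py '[[0.008,0,0,0,0],[0.008,0,0,0,0],[0.008,0,0,0,0],[0.008,0,0,0,0],[0.006,0,0,0,0],[0,0,0,0,0],[0,0,0,0,0]]' 40
```

```text
time_s: 3.75
position: [0.6653, -0.2074, 0.1105]
tool_rot: [[0.986, -0.166, 0.003], [-0.166, -0.986, 0.002], [0.002, -0.002, -1.0]]
ft_force: [-3.8, 9.9, 7.7]
grip_width: 0.015
gripper_force: 43.2
```

```bash
python3 nudge.py '[[0,0,0,0,0.06],[0,0,0,0,0.06],[0,0,0,0,0.06],[0,0,-0.043,0,0.06],[0,0,-0.043,0,0.06],[0,0,-0.043,0,0.06],[0,0,-0.043,0,0.06]]'
python3 nudge.py '[[-0.0286,-0.0342,0,0,0.06],[-0.0286,-0.0342,0,0,0.06],[-0.0286,-0.0342,0,0,0.06],[-0.0286,-0.0342,0,0,0.06],[-0.0286,-0.0342,0,0,0.06],[-0.0286,-0.0342,0,0,0.06],[-0.0286,-0.0342,0,0,0.06],[-0.0286,-0.0342,0,0,0.06],[-0.0286,-0.0342,0,0,0.06],[-0.0286,-0.0342,0,0,0.06]]'
python3 nudge.py '[[0,0,0,-3.2,0.06],[0,0,0,0,0.06],[0,0,0,0,0.06],[0,0,0,0,0.06]]'
python3 - <<'E'
from h import *
im=env.get_image("wrist"); cv2.imwrite("pics/w2.png",cv2.resize(im["pixels"][:,:,::-1],(800,600),interpolation=cv2.INTER_CUBIC))
E
```

```text
time_s: 4.45
position: [0.6645, -0.2097, 0.2815]
tool_rot: [[0.986, -0.168, 0.001], [-0.168, -0.986, -0.0], [0.001, 0.0, -1.0]]
ft_force: [1.5, -1.2, 0.8]
grip_width: 0.0599
gripper_force: 0.0
time_s: 5.45
position: [0.4391, 0.1767, 0.2798]
tool_rot: [[0.986, -0.168, 0.001], [-0.168, -0.986, 0.0], [0.001, -0.0, -1.0]]
ft_force: [0.3, -0.5, 0.4]
grip_width: 0.0604
gripper_force: 0.0
time_s: 5.85
position: [0.4406, 0.1748, 0.2793]
tool_rot: [[0.993, -0.115, 0.0], [-0.115, -0.993, -0.0], [0.0, 0.0, -1.0]]
ft_force: [0.2, -0.0, 0.4]
grip_width: 0.0601
gripper_force: 0.0
```

View pics/w2.png

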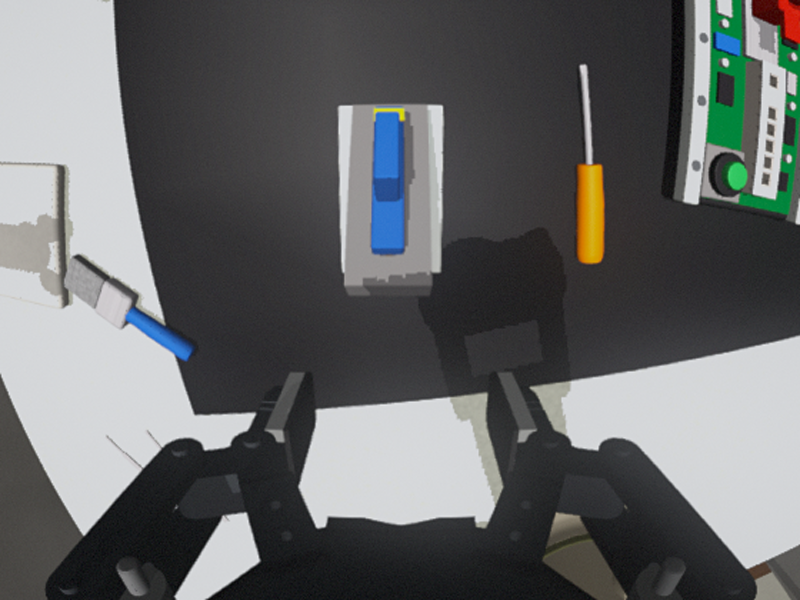

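The wrist view shows the stand at about (390,200), nearly aligned with the tool. The fin top is around (388,150), and the bar's near end is at (388,250). Next, a crop.

```bash
python3 - <<'E'
from h import *
im=env.get_image("wrist")
c=im["pixels"][66:212,228:318,::-1];cv2.imwrite("pics/w2c.png",cv2.resize(c,None,fx=4,fy=4,interpolation=cv2.INTER_CUBIC))
E
```

```text
(no output)
```

View pics/w2c.png

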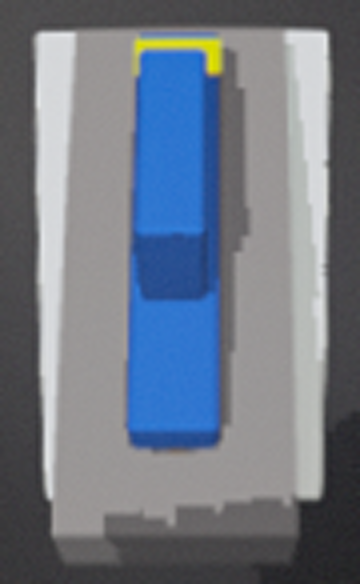

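```bash
python3 - <<'E'
from h import *
from scipy.optimize import least_squares
im=env.get_image("wrist");E=np.array(im["extrinsics"]);K=np.array(im["K"])
m=np.array([[-25,8,75],[-25,-8,75],[25,8,75],[25,-8,75],[-57,11,38],[-57,-11,38],[57,11,38],[57,-11,38]])/1000
px=np.array([crop(u,v,228,66,4) for u,v in [(135,234),(207,234),(141,51),(204,51),(128,430),(220,430),(135,38),(222,38)]])
def pose(p):
    c,s=np.cos(p[3]),np.sin(p[3]);a=p[4]
    Ry=np.array([[np.cos(a),0,np.sin(a)],[0,1,0],[-np.sin(a),0,np.cos(a)]])
    return np.array([[c,-s,0],[s,c,0],[0,0,1]])@Ry
def proj(w):
    q=w@E[:3,:3].T+E[:3,3];r=np.hypot(q[:,0],q[:,1]);t=np.arctan2(r,q[:,2])
    return np.c_[K[0,2]+K[0,0]*t*q[:,0]/r,K[1,2]+K[1,1]*t*q[:,1]/r]
for fz in(0,1):
    f=lambda p:np.r_[(proj(m@pose(p).T+p[:3])-px).ravel(),(p[4]-np.radians(32))*(1000),(p[2]-.055)*(2000 if fz else 0)]
    r=least_squares(f,[.48,.178,.055,-.11,.558]);p=r.x
    R=pose(p);print(p[:3].round(4),np.degrees(p[3:]).round(2),np.abs(f(p)).max().round(2),"fin",(p[:3]+R@[0,0,.075]).round(4),"x",R[:,0].round(3),"z",R[:,2].round(3)); print(f(p).round(1))
print(to_tool(p[:3]+R@[0,0,.06]).round(4))
E
```

```text
[0.4837 0.178  0.048 ] [-6.5 32. ] 0.86 fin [0.5232 0.1735 0.1116] x [ 0.843 -0.096 -0.53 ] z [ 0.527 -0.06   0.848]
[-0.2  0.5  0.1  0.4 -0.5  0.2  0.8  0.1 -0.1 -0.2  0.1 -0.3  0.6 -0.3
 -0.9 -0.5  0.1 -0. ]
[0.484  0.1778 0.0548] [-6.49 32.01] 1.26 fin [0.5235 0.1733 0.1184] x [ 0.843 -0.096 -0.53 ] z [ 0.527 -0.06   0.848]
[-0.5  0.7  0.3  0.6 -0.7 -0.6  1.  -0.8 -0.4  1.   0.4  0.9  0.4 -1.1
 -0.7 -1.3  0.2 -0.5]
[ 0.0747 -0.0078  0.1736]
```

```bash
python3 nudge.py '[[0.0381,-0.004,0,0,0.06],[0.0381,-0.004,0,0,0.06],[0,0,0.045,0,0.06],[0,0,0.045,0,0.06],[0,0,0.045,0,0.06],[0,0,0.03,0,0.06],[0,0,0.014,0,0.06],[0,0,0,0,0.06],[0,0,0,0,0.06]]'
python3 nudge.py '[[0,0,0,0,0.03],[0,0,0,0,0.03],[0,0,0,0,0.01],[0,0,0,0,0.0],[0,0,0,0,0],[0,0,0,0,0]]' 40
```

```text
time_s: 6.9
position: [0.5173, 0.1747, 0.1008]
tool_rot: [[0.994, -0.113, 0.001], [-0.113, -0.994, 0.0], [0.001, -0.0, -1.0]]
ft_force: [1.0, 0.6, 0.6]
grip_width: 0.0602
gripper_force: 0.0
time_s: 7.5
position: [0.517, 0.175, 0.101]
tool_rot: [[0.994, -0.112, 0.001], [-0.112, -0.994, 0.0], [0.001, -0.0, -1.0]]
ft_force: [-0.8, 0.1, 6.2]
grip_width: 0.0152
gripper_force: 40.7
```

```bash
python3 nudge.py '[[0.0053,0,-0.0085,0,0],[0.0053,0,-0.0085,0,0],[0.0053,0,-0.0085,0,0],[0.0053,0,-0.0085,0,0],[0.0053,0,-0.0085,0,0],[0,0,-0.01,0,0],[0,0,0,0,0]]'
python3 - <<'E'
from h import *
im=env.get_image("wrist"); cv2.imwrite("pics/w3.png",im["pixels"][:,:,::-1])
E
```

```text
time_s: 8.2
position: [0.5436, 0.172, 0.1543]
tool_rot: [[0.994, -0.112, 0.002], [-0.112, -0.994, 0.0], [0.002, -0.001, -1.0]]
ft_force: [-0.0, 0.0, -0.6]
grip_width: 0.0154
gripper_force: 39.7
```

View pics/w3.png

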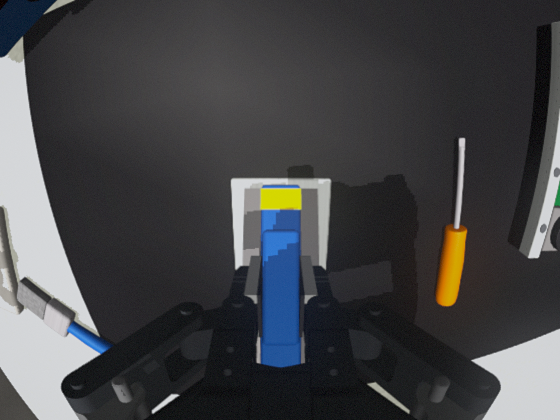

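The adapter is held centred in the pads, still tilted, with its yellow end at (281,198). I'll take it to a clear patch of the mat and pivot it upright about its front pin.

```bash
python3 nudge.py '[[0.0368,0.0215,0,0,0],[0.0368,0.0215,0,0,0],[0.0368,0.0215,0,0,0],[0.0368,0.0215,0,0,0],[0,0,0.04,0,0],[0,0,0.025,0,0],[0,0,0.01,0,0],[0,0,0,0,0],[0,0,0,0,0]]'
python3 nudge.py '[[0,0,0.002,0,0],[0,0,0.002,0,0],[0,0,0.002,0,0],[0,0,0,0,0]]' 30
```

```text
time_s: 9.15
position: [0.6802, 0.0702, 0.0792]
tool_rot: [[0.994, -0.112, 0.002], [-0.112, -0.994, -0.0], [0.002, -0.0, -1.0]]
ft_force: [-0.1, -0.1, -0.8]
grip_width: 0.0157
gripper_force: 39.8
time_s: 9.55
position: [0.6801, 0.0701, 0.0729]
tool_rot: [[0.994, -0.112, 0.002], [-0.112, -0.994, -0.0], [0.002, -0.0, -1.0]]
ft_force: [-0.6, 0.4, 3.6]
grip_width: 0.0151
gripper_force: 40.7
```

```bash
python3 nudge.py '[[-0.005,0,0.0015,0,0],[-0.005,0,0.001,0,0],[-0.005,0,0.0013,0,0],[-0.005,0,0.0016,0,0],[0,0,0,0,0]]' 20
python3 - <<'E'
from h import *
im=env.get_image("scene"); 
p=np.array([.66,.07,.05,1]);q=np.array(im["extrinsics"])@p;u=np.array(im["K"])@q[:3];u=u[:2]/u[2];print(u)
x,y=int(u[0]),int(u[1]);c=im["pixels"][y-50:y+50,x-65:x+65,::-1];cv2.imwrite("pics/s4.png",cv2.resize(c,None,fx=5,fy=5,interpolation=cv2.INTER_CUBIC))
E
```

```text
time_s: 10.05
position: [0.6608, 0.0722, 0.0681]
tool_rot: [[0.994, -0.112, 0.005], [-0.112, -0.994, -0.0], [0.005, -0.0, -1.0]]
ft_force: [-0.1, 0.2, 5.4]
grip_width: 0.0152
gripper_force: 40.5
[292.0724538  262.20831325]
```

View pics/s4.png

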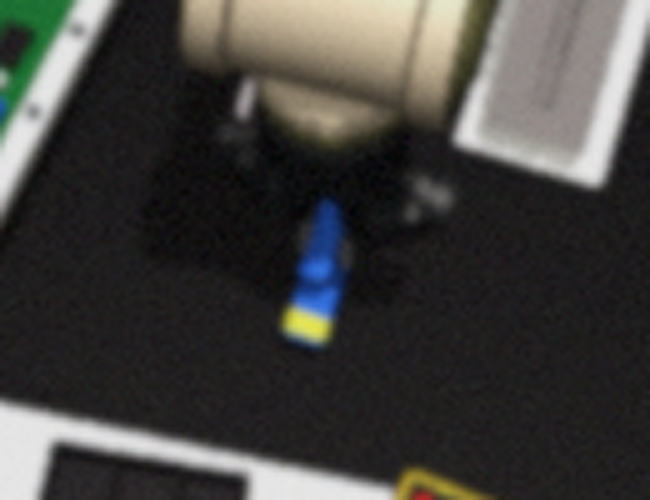

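```bash
cat >> h.py <<'E'
def pitch(g=(0,.063)):
    im=env.get_image("wrist");E=np.array(im["extrinsics"]);K=np.array(im["K"]);o,P,R=st()
    hsv=cv2.cvtColor(im["pixels"],cv2.COLOR_RGB2HSV);m=cv2.inRange(hsv,(24,150,100),(35,255,255));m[:,:230]=0;m[:,330:]=0
    v,u=np.nonzero(m);print("yellow rows",v.min(),v.max(),"cols",u.min(),u.max())
    G=P-.008*R[:,2]
    for a in (32,24,16,12,8,4,0,-4):
        c,s=np.cos(np.radians(a)),np.sin(np.radians(a));out=[]
        for X,Z in((.057,.038),(.057,.022),(.025,.075),(-.025,.075)):
            x,z=X-g[0],Z-g[1];w=G+R[:,0]*(c*x+s*z)-R[:,2]*(-s*x+c*z)
            q=E[:3,:3]@w+E[:3,3];r=np.hypot(q[0],q[1]);t=np.arctan2(r,q[2]);out.append(round(K[1,2]+K[1,1]*t*q[1]/r,1))
        print(a,out)
    return im
E
python3 -c "
from h import *
pitch()
im=cv2.imread('pics/w3.png');m=cv2.inRange(cv2.cvtColor(im,cv2.COLOR_BGR2HSV),(24,150,100),(35,255,255));v,u=np.nonzero(m[:,230:330]);print(v.min(),v.max())"
```

```text
yellow rows 173 195 cols 259 302
32 [np.float64(186.0), np.float64(193.7), np.float64(232.9), np.float64(350.7)]
24 [np.float64(176.3), np.float64(181.4), np.float64(236.2), np.float64(352.1)]
16 [np.float64(167.8), np.float64(169.8), np.float64(240.9), np.float64(352.3)]
12 [np.float64(164.0), np.float64(164.4), np.float64(243.8), np.float64(352.0)]
8 [np.float64(160.6), np.float64(159.3), np.float64(247.0), np.float64(351.4)]
4 [np.float64(157.6), np.float64(154.4), np.float64(250.6), np.float64(350.5)]
0 [np.float64(155.1), np.float64(149.9), np.float64(254.4), np.float64(349.3)]
-4 [np.float64(153.1), np.float64(145.7), np.float64(258.6), np.float64(347.9)]
189 208
```

```bash
python3 nudge.py '[[-0.005,0,0.002,0,0],[-0.005,0,0.0023,0,0],[-0.005,0,0.0028,0,0],[-0.005,0,0.0033,0,0],[-0.001,0,0.002,0,0],[0,0,0,0,0]]' 20
python3 -c "
from h import *
pitch()"
```

```text
time_s: 10.75
position: [0.6394, 0.0746, 0.0557]
tool_rot: [[0.994, -0.112, 0.003], [-0.112, -0.994, -0.0], [0.003, 0.0, -1.0]]
ft_force: [-4.2, 0.2, 9.7]
grip_width: 0.0153
gripper_force: 41.5
yellow rows 157 181 cols 256 305
32 [np.float64(186.0), np.float64(193.7), np.float64(232.9), np.float64(350.8)]
24 [np.float64(176.4), np.float64(181.4), np.float64(236.3), np.float64(352.2)]
16 [np.float64(167.8), np.float64(169.9), np.float64(241.0), np.float64(352.4)]
12 [np.float64(164.0), np.float64(164.5), np.float64(243.9), np.float64(352.1)]
8 [np.float64(160.6), np.float64(159.3), np.float64(247.1), np.float64(351.4)]
4 [np.float64(157.6), np.float64(154.4), np.float64(250.7), np.float64(350.5)]
0 [np.float64(155.1), np.float64(149.9), np.float64(254.5), np.float64(349.4)]
-4 [np.float64(153.1), np.float64(145.7), np.float64(258.6), np.float64(348.0)]
```

```bash
python3 nudge.py '[[0,0,0,0,0.019],[0,0,0,0,0.019],[0,0,0,0,0.019],[0,0,0,0,0.019],[0,0,0,0,0],[0,0,0,0,0],[0,0,0,0,0],[0,0,0,0,0]]' 60
python3 -c "
from h import *
im=pitch()
cv2.imwrite('pics/w5.png',im['pixels'][:,:,::-1])"|head -1
```

```text
time_s: 11.6
position: [0.639, 0.0746, 0.0539]
tool_rot: [[0.994, -0.112, -0.0], [-0.112, -0.994, -0.0], [-0.0, 0.0, -1.0]]
ft_force: [0.8, -0.5, -0.2]
grip_width: 0.0151
gripper_force: 58.5
yellow rows 159 184 cols 256 305
```

View pics/w5.png

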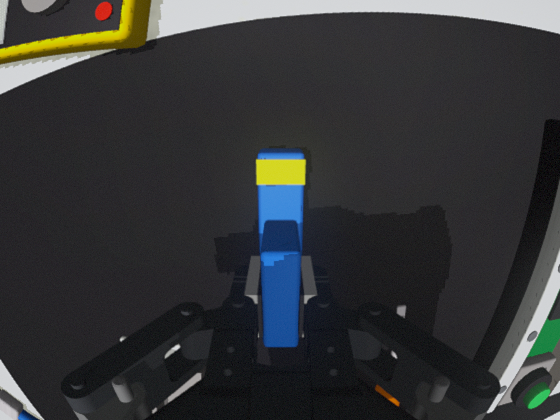

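The adapter stands upright and is gripped. The bar end is near row 152, with fin top edges near rows 252 and 346. I'll get the edges precisely by profile.

```bash
python3 - <<'E'
from h import *
im=env.get_image("wrist");E=np.array(im["extrinsics"]);K=np.array(im["K"]);o,P,R=st()
a=im["pixels"].astype(float)[:,264:298].mean(1)
for r in list(range(145,165))+list(range(214,262))+list(range(340,356)): print(r,a[r].round().astype(int).tolist(),end="; ")
def row(X,Z,g):
    w=np.array([P[0],P[1],0])+R[:,0]*(X+g)+np.array([0,0,Z]);q=E[:3,:3]@w+E[:3,3];r=np.hypot(q[0],q[1]);t=np.arctan2(r,q[2]);return round(float(K[1,2]+K[1,1]*t*q[1]/r),1)
print()
for g in(-2e-3,0,2e-3,4e-3):print(g,[row(X,Z,g) for X,Z in((.057,.022),(.057,.038),(.025,.038),(.025,.075),(-.025,.075))])
E
```

```text
145 [50, 51, 47]; 146 [48, 48, 42]; 147 [46, 47, 44]; 148 [36, 48, 70]; 149 [32, 51, 86]; 150 [33, 53, 90]; 151 [34, 55, 95]; 152 [36, 67, 123]; 153 [41, 97, 176]; 154 [48, 116, 201]; 155 [57, 127, 211]; 156 [64, 137, 219]; 157 [69, 142, 220]; 158 [94, 145, 209]; 159 [166, 177, 142]; 160 [214, 215, 52]; 161 [214, 216, 32]; 162 [213, 215, 35]; 163 [213, 215, 34]; 164 [213, 215, 35]; 214 [61, 138, 219]; 215 [61, 138, 219]; 216 [61, 138, 219]; 217 [60, 138, 220]; 218 [61, 138, 220]; 219 [52, 121, 200]; 220 [37, 84, 149]; 221 [27, 58, 106]; 222 [26, 54, 100]; 223 [26, 52, 97]; 224 [23, 50, 95]; 225 [24, 50, 94]; 226 [24, 50, 94]; 227 [23, 49, 94]; 228 [23, 49, 94]; 229 [23, 48, 93]; 230 [23, 49, 93]; 231 [22, 48, 93]; 232 [22, 48, 93]; 233 [21, 48, 93]; 234 [22, 49, 94]; 235 [21, 49, 94]; 236 [20, 48, 94]; 237 [22, 49, 95]; 238 [21, 49, 94]; 239 [21, 48, 94]; 240 [21, 49, 95]; 241 [20, 48, 95]; 242 [19, 47, 94]; 243 [19, 47, 94]; 244 [20, 48, 94]; 245 [19, 48, 95]; 246 [19, 48, 95]; 247 [19, 48, 96]; 248 [19, 48, 95]; 249 [18, 47, 95]; 250 [19, 50, 101]; 251 [23, 69, 135]; 252 [29, 89, 169]; 253 [33, 104, 192]; 254 [34, 102, 187]; 255 [34, 101, 183]; 256 [36, 104, 188]; 257 [38, 109, 193]; 258 [38, 109, 193]; 259 [38, 108, 192]; 260 [36, 102, 184]; 261 [33, 95, 175]; 340 [24, 77, 150]; 341 [23, 76, 149]; 342 [24, 76, 149]; 343 [23, 76, 149]; 344 [24, 76, 149]; 345 [24, 76, 148]; 346 [23, 67, 132]; 347 [24, 36, 65]; 348 [25, 25, 32]; 349 [26, 26, 33]; 350 [25, 26, 33]; 351 [26, 26, 33]; 352 [26, 26, 33]; 353 [24, 26, 32]; 354 [26, 27, 33]; 355 [26, 26, 32]; 
-0.002 [154.1, 159.8, 224.6, 260.4, 353.9]
0 [150.2, 155.5, 220.8, 255.8, 350.9]
0.002 [146.4, 151.2, 216.9, 251.1, 347.8]
0.004 [142.4, 146.9, 213.0, 246.3, 344.7]
```

```bash
python3 nudge.py '[[0,0,-0.04,0,0],[0,0,-0.04,0,0],[0,0,-0.04,0,0],[-0.0119,0.0386,0,0,0],[-0.0119,0.0386,0,0,0],[-0.0119,0.0386,0,0,0],[-0.0119,0.0386,0,0,0],[-0.0119,0.0386,0,0,0],[-0.0119,0.0386,0,0,0],[-0.0119,0.0386,0,0,0]]' 60
python3 nudge.py '[[0,0,0,3,0],[0,0,0,0,0],[0,0,0,0,0]]'
python3 - <<'E'
from h import *
o,P,R=st();print(P,np.degrees(np.arctan2(R[1,0],R[0,0])),to_tool([.5262,-.1849,.0919]).round(4),o["time_s"])
pitch()
E
```

```text
time_s: 12.7
position: [0.5248, -0.1858, 0.1739]
tool_rot: [[0.994, -0.112, -0.0], [-0.112, -0.994, 0.0], [-0.0, -0.0, -1.0]]
ft_force: [0.6, 0.5, -1.9]
grip_width: 0.0151
gripper_force: 58.8
time_s: 13.0
position: [0.5259, -0.1841, 0.1739]
tool_rot: [[0.987, -0.163, -0.0], [-0.163, -0.987, 0.0], [-0.0, -0.0, -1.0]]
ft_force: [0.2, 0.4, -1.5]
grip_width: 0.015
gripper_force: 58.9
[ 0.52586424 -0.18410652  0.17390683] -9.354827459207508 [0.0005 0.0008 0.082 ] 13.0
yellow rows 160 184 cols 256 305
32 [np.float64(186.0), np.float64(193.7), np.float64(232.8), np.float64(350.7)]
24 [np.float64(176.3), np.float64(181.4), np.float64(236.2), np.float64(352.2)]
16 [np.float64(167.7), np.float64(169.8), np.float64(240.9), np.float64(352.4)]
12 [np.float64(164.0), np.float64(164.4), np.float64(243.8), np.float64(352.0)]
8 [np.float64(160.6), np.float64(159.2), np.float64(247.0), np.float64(351.4)]
4 [np.float64(157.6), np.float64(154.4), np.float64(250.6), np.float64(350.5)]
0 [np.float64(155.0), np.float64(149.8), np.float64(254.4), np.float64(349.3)]
-4 [np.float64(153.0), np.float64(145.7), np.float64(258.6), np.float64(348.0)]
```

```bash
python3 nudge.py '[[0.0005,0.0008,0.03,0,0],[0,0,0.02,0,0],[0,0,0.005,0,0],[0,0,0,0,0],[0,0,0,0,0]]'
python3 nudge.py '[[0,0,0.003,0,0],[0,0,0.003,0,0],[0,0,0.002,0,0],[0,0,0,0,0]]'
```

```text
time_s: 13.55
position: [0.5268, -0.1853, 0.12]
tool_rot: [[0.987, -0.163, 0.001], [-0.163, -0.987, -0.001], [0.002, 0.001, -1.0]]
ft_force: [-0.0, -0.2, -1.9]
grip_width: 0.0148
gripper_force: 58.9
time_s: 13.95
position: [0.5261, -0.1854, 0.1108]
tool_rot: [[0.986, -0.164, -0.0], [-0.164, -0.986, 0.0], [-0.0, -0.0, -1.0]]
ft_force: [0.5, -0.1, -1.7]
grip_width: 0.0153
gripper_force: 58.9
```

Already 3 mm below the socket top with no contact force, so the pins are entering. Continuing.

```bash
python3 nudge.py '[[0,0,0.003,0,0],[0,0,0.003,0,0],[0,0,0.002,0,0],[0,0,0,0,0]]'
python3 nudge.py '[[0,0,0.003,0,0],[0,0,0.003,0,0],[0,0,0.002,0,0],[0,0,0,0,0]]'
```

```text
time_s: 14.35
position: [0.5261, -0.1853, 0.1026]
tool_rot: [[0.986, -0.164, -0.001], [-0.164, -0.986, 0.0], [-0.001, -0.0, -1.0]]
ft_force: [-0.6, 0.2, -0.9]
grip_width: 0.0157
gripper_force: 58.9
time_s: 14.75
position: [0.5261, -0.1853, 0.0947]
tool_rot: [[0.986, -0.164, -0.001], [-0.164, -0.986, 0.0], [-0.001, -0.0, -1.0]]
ft_force: [-0.1, -0.3, -1.6]
grip_width: 0.0146
gripper_force: 58.9
```

```bash
python3 nudge.py '[[0,0,0.002,0,0],[0,0,0.0015,0,0],[0,0,0.001,0,0],[0,0,0,0,0],[0,0,0,0,0]]'
```

```text
time_s: 15.25
position: [0.5263, -0.1854, 0.0919]
tool_rot: [[0.986, -0.164, 0.001], [-0.164, -0.986, -0.001], [0.001, 0.001, -1.0]]
ft_force: [-3.7, 2.2, 11.6]
grip_width: 0.0156
gripper_force: 60.9
```

```bash
python3 nudge.py '[[0,0,0,0,0.03],[0,0,0,0,0.05],[0,0,0,0,0.05],[0,0,0,0,0.05],[0,0,-0.03,0,0.05],[0,0,-0.035,0,0.05],[0,0,0,0,0.05]]'
python3 - <<'E'
from h import *
im=env.get_image("wrist"); cv2.imwrite("pics/w6.png",im["pixels"][:,:,::-1])
print(to_tool([.6653,-.2074,.1105]).round(4))
E
```

```text
time_s: 15.95
position: [0.5278, -0.1863, 0.1596]
tool_rot: [[0.986, -0.164, 0.007], [-0.164, -0.986, -0.004], [0.007, 0.003, -1.0]]
ft_force: [1.1, 0.3, 0.6]
grip_width: 0.0499
gripper_force: 0.0
[ 0.1398 -0.0015  0.0474]
```

View pics/w6.png

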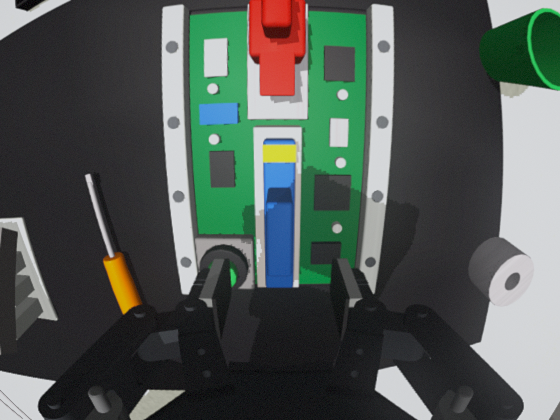

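The adapter is flush on the socket and in line (yellow mark at (280,153)), and the latch is fully back (lip edge at row 95). Next, close the latch.

```bash
python3 nudge.py '[[0.047,-0.0005,0,0,0.06],[0.047,-0.0005,0,0,0.06],[0.0465,-0.0005,0,0,0.06],[0,0,0,0,0.06],[0,0,0.03,0,0.06],[0,0,0.016,0,0.06],[0,0,0,0,0.06],[0,0,0,0,0.06]]'
python3 nudge.py '[[0,0,0,0,0.03],[0,0,0,0,0.03],[0,0,0,0,0],[0,0,0,0,0],[0,0,0,0,0],[0,0,0,0,0]]' 40
python3 nudge.py '[[-0.008,0,0,0,0],[-0.008,0,0,0,0],[-0.008,0,0,0,0],[-0.008,0,0,0,0],[-0.007,0,0,0,0],[-0.002,0,0,0,0],[0,0,0,0,0],[0,0,0,0,0]]' 40
```

```text
time_s: 16.8
position: [0.6647, -0.207, 0.1094]
tool_rot: [[0.986, -0.164, -0.001], [-0.164, -0.986, 0.0], [-0.001, -0.0, -1.0]]
ft_force: [0.4, -0.5, -0.3]
grip_width: 0.0598
gripper_force: 0.0
time_s: 17.4
position: [0.6652, -0.2072, 0.1104]
tool_rot: [[0.986, -0.164, 0.001], [-0.164, -0.986, -0.001], [0.001, 0.001, -1.0]]
ft_force: [-1.9, -0.2, 5.8]
grip_width: 0.0152
gripper_force: 43.4
time_s: 18.2
position: [0.6256, -0.2006, 0.1104]
tool_rot: [[0.986, -0.164, 0.003], [-0.164, -0.986, -0.001], [0.004, 0.001, -1.0]]
ft_force: [5.4, -0.8, 5.7]
grip_width: 0.0155
gripper_force: 43.3
```

```bash
python3 nudge.py '[[-0.002,0,0,0,0],[0,0,0,0,0]]' 40
```

```text
time_s: 18.4
position: [0.6255, -0.2006, 0.1105]
tool_rot: [[0.986, -0.164, 0.008], [-0.164, -0.986, -0.002], [0.009, 0.001, -1.0]]
ft_force: [15.1, -2.4, 1.6]
grip_width: 0.0152
gripper_force: 42.7
```

```bash
python3 nudge.py '[[0.003,0,0,0,0],[0,0,0,0,0.06],[0,0,0,0,0.06],[0,0,0,0,0.06],[0,0,-0.03,0,0.06],[0,0,-0.035,0,0.06],[0,0,0,0,0],[0,0,0,0,0],[0,0,0,0,0],[0,0,0,0,0]]'
python3 -c "
from h import *
print(to_tool([.484,-.1317,.085]).round(4))"
```

```text
time_s: 19.4
position: [0.6251, -0.2002, 0.1731]
tool_rot: [[0.986, -0.164, -0.002], [-0.164, -0.986, 0.001], [-0.002, -0.001, -1.0]]
ft_force: [-0.2, 1.5, 0.2]
grip_width: 0.0018
gripper_force: 0.0
[-0.1502 -0.0443  0.0885]
```

```bash
python3 nudge.py '[[-0.0375,-0.0111,0,0,0],[-0.0375,-0.0111,0,0,0],[-0.0375,-0.0111,0,0,0],[-0.0375,-0.0111,0,0,0],[0,0,0,0,0],[0,0,0.045,0,0],[0,0,0.035,0,0],[0,0,0.008,0,0],[0,0,0,0,0],[0,0,0,0,0]]'
python3 nudge.py '[[0,0,0.005,0,0],[0,0,0.005,0,0],[0,0,0.003,0,0],[0,0,0.003,0,0],[0,0,0.003,0,0],[0,0,0,0,0]]'
```

```text
time_s: 20.4
position: [0.4858, -0.1325, 0.0877]
tool_rot: [[0.986, -0.164, 0.002], [-0.164, -0.986, -0.001], [0.002, 0.001, -1.0]]
ft_force: [-0.1, -0.1, 0.2]
grip_width: 0.0003
gripper_force: 0.0
time_s: 21.0
position: [0.4858, -0.1324, 0.0722]
tool_rot: [[0.987, -0.163, 0.005], [-0.163, -0.987, -0.003], [0.005, 0.002, -1.0]]
ft_force: [-11.6, 4.7, 51.5]
grip_width: 0.0004
gripper_force: 25.7
```

```bash
python3 nudge.py '[[0,0,-0.008,0,0],[0,0,-0.006,0,0],[0,0,0,0,0]]'
python3 nudge.py '[[0,0,0.004,0,0],[0,0,0,0,0]]'
python3 nudge.py '[[0,0,0.003,0,0],[0,0,0,0,0]]'
python3 nudge.py '[[0,0,0.003,0,0],[0,0,0,0,0]]'
```

```text
time_s: 21.3
position: [0.485, -0.132, 0.082]
tool_rot: [[0.986, -0.164, 0.001], [-0.164, -0.986, -0.0], [0.001, 0.0, -1.0]]
ft_force: [0.4, -0.1, -0.2]
grip_width: 0.0
gripper_force: 0.0
time_s: 21.5
position: [0.4848, -0.132, 0.0767]
tool_rot: [[0.986, -0.164, -0.001], [-0.164, -0.986, 0.0], [-0.001, -0.0, -1.0]]
ft_force: [0.3, 0.5, 3.1]
grip_width: -0.0001
gripper_force: 1.3
time_s: 21.7
position: [0.4848, -0.132, 0.0741]
tool_rot: [[0.986, -0.164, -0.001], [-0.164, -0.986, 0.0], [-0.001, -0.0, -1.0]]
ft_force: [0.3, 0.8, 4.3]
grip_width: 0.0
gripper_force: 2.1
time_s: 21.9
position: [0.4849, -0.132, 0.0728]
tool_rot: [[0.986, -0.164, 0.001], [-0.164, -0.986, -0.001], [0.001, 0.0, -1.0]]
ft_force: [-4.0, 2.1, 18.3]
grip_width: -0.0001
gripper_force: 9.1
```

```bash
python3 nudge.py '[[0,0,-0.015,0,0],[0,0,-0.04,0,0],[0,0,-0.045,0,0],[0,0,-0.03,0,0],[0,0,0,0,0],[0,0,0,0,0],[0,0,0,0,0]]'
python3 - <<'E'
from h import *
im=env.get_image("wrist");h=cv2.cvtColor(im["pixels"],cv2.COLOR_RGB2HSV)
O=np.array([.5278,-.1856]);Hx=np.array([.9865,-.1635]);Hy=np.array([.1635,.9865])
red=cv2.inRange(h,(0,150,80),(8,255,255))|cv2.inRange(h,(172,150,80),(180,255,255));red[:,:200]=0;red[:,400:]=0
v,u=np.nonzero(red);k=v>v.max()-2
p=onplane(im,u[k].mean(),v.max()+.5,.087,True)[:2]-O;print("lip front",p@Hx,p@Hy)
b=cv2.inRange(h,(102,150,90),(118,255,255));b[:,:240]=0;b[:,340:]=0;v,u=np.nonzero(b)
for r in (v.min()+10,v.max()-10):
    c=u[v==r];print("blue row",r,c.min(),c.max(),[(q@Hx*1000,q@Hy*1000) for q in [onplane(im,x,r,.076,True)[:2]-O for x in(c.min()-.5,c.max()+.5)]])
E
```

```text
time_s: 22.6
position: [0.4843, -0.1317, 0.2001]
tool_rot: [[0.986, -0.164, -0.003], [-0.164, -0.986, 0.001], [-0.003, -0.001, -1.0]]
ft_force: [-0.1, -0.3, -0.5]
grip_width: -0.0003
gripper_force: 0.0
lip front 0.0470640029431407 0.000335214039885106
blue row 53 263 296 [(np.float64(67.84080348376655), np.float64(59.08000802451055)), (np.float64(67.806988384983), np.float64(33.07296347335911))]
blue row 195 323 339 [(np.float64(-46.25171445971485), np.float64(10.72239118661842)), (np.float64(-46.20535193761219), np.float64(-3.5671662426074473))]
```

The lip front is at 47.1 mm, which puts the latch at its stop. The adapter's bar edge is at +10.7 mm, so it is centred.

```bash
python3 -c "
from rig import env
print(env.close_job())"
```

```text
the job is handed in; nothing more can be done
None
```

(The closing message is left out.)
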